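Pin a bracket on the checking fixture and hold it home against base and fence

ROBOT

A 6-joint arm with a two-finger parallel gripper is mounted at the origin on a cart in front of the work surface, level with it; the furniture and walls round the work are solid. World frame = base frame: x ahead of the robot, y to its left, z up, the work surface at z = 0. Lengths are in m, angles in rad, forces in N, time in s.
With the tool pointing down it reaches from about 0.425 to 0.95 m from the base axis. Payload 3.5 kg.
Tool frame: the origin (TCP) lies at the very end of the fingers, on their centre line; the grasp point (between the pads) lies ctrl.tcp_to_grasp behind it (ctrl.tcp_to_grasp is the distance from the TCP to the grasp point, in m); z points along the fingers, y is the line along which they close (so a half turn about z gives the same grasp; the last joint's range is limited). The gripper opens to 85 mm and grips with 20 to 120 N. Pads are 22 mm wide; open, the fingers measure 114 mm over their backs; the gripper's body (76 mm by 85 mm) begins 54 mm behind the grasp point. The pads swing forward as they close: fully open they stand 13 mm farther back than shut.
Start: joints at [1.153, 0.286, 1.577, -0, 1.279, -0.15], TCP at [0.179, 0.651, 0.231] pointing down, gripper open.
Joint ranges: [-2.77, 2.77], [-0.9, 2.22], [0.21, 2.48], [-1.53, 4.67], [0.24, 2.81], [-2.84, 2.84]. Speed limits (rad/s): [2.79, 2.79, 3.14, 3.14, 3.14, 3.14].

INTERFACE

Orientations are given as a unit quaternion [x, y, z, w].
In Python, from plant import ctrl gives the robot as it stands.
- The arm moves only by the shell command python3 -m inch 'ROWS' [FORCE]. ROWS is JSON, a list of rows, each an object with "slide": the shift along the tool's x, y, z in cm, a list of three; "turn": the turn about the tool's z in rad; "grip": the finger opening in cm, from 0 to 8.54. A call has 1 to 20 rows; each row is the pose to reach, as a shift and turn from the pose commanded when the call began, along the tool's axes at that moment; what a row does not reach only later rows make up. A row lasts 1/10 s, in which the tool goes at most 50 mm and 8.59 degrees, less where a joint would pass 70% of its speed; a pose out of reach is approached as far as the arm can. A call with a gripper value outside its range is refused whole. The fingers move at their own pace and stop on an object; FORCE is the grip in N (left out, the last holds). Time passes only in rows, so rows that repeat a pose let the fingers close. It gives the time, the measured TCP pose, the force, the opening and the grip force at its end, in the units of the state.
- ctrl.get_state(): the state, without advancing time (a new reading comes with each control period).
- ctrl.read_camera(name): name is "side" or "top" or "wrist"; returns (picture, depth): 420x560x3 uint8, red, green, blue; 420x560 float32, m along the optical axis (not along the pixel's ray), 0 where there is no reading.
- ctrl.camera_info(name): a dict with "K" (3x3 intrinsics, pixels), "camera_from_world" (4x4, takes a point from world to camera coordinates); the wrist camera has in their place "T_tool_cam" (4x4, takes a point from camera to tool coordinates, whose origin is the TCP and whose axes are the flange's). Camera axes: x right, y down, z forward; pixel columns grow to the right and rows downward; lengths in m; the calibration is good to about 2 mm. A picture is of the moment at which its call begins: read the wrist's pose just before it. camera_info takes no time and is no camera call.
- ctrl.sign_off(): hands the job in; it is judged then, once.
The state is a dict: "time": time; "qpos": joint angles; "dq": joint speeds; "joint_efforts": joint torques, N m; "eef_pos": TCP position; "tcp_rot": TCP orientation; "contact_force": force on the tool from outside, world axes, zero at the start; "wrist_torque": the same for the moment, N m; "opening": opening from 0.0 (shut) to 1.0 (fully open); "finger_force": force on a finger pad.
Only numpy, scipy, OpenCV 4.12 (cv2) and the standard library are available. Lean on these libraries where they do the work, as an engineer would, in place of code of your own. Each camera call takes 0.05 s, during which the arm holds its last target. There are 200 camera calls.

TASK

A milled bracket is to be measured on the checking fixture: stand it on the steel base with the back of its upright leg towards the dark fence and the slot in its foot over the brass-bushed bore, then put the red-handled pin through the slot into the bore until its collar rests on the foot, and let go of the pin. Then press the bracket with one light, steady diagonal push, down on to the base and against the fence at once, so that it sits flat and square with no gap at either, and keep pressing: the program finishes while it still holds the bracket there, ready for the caliper. Leave the blue-handled pin and the two resin-mounted specimens where they are.

Things in the scene. Friction and masses are not known exactly. Their poses are not given: they have to be found in the camera images.
- fixture: checking fixture, fixed: ground steel base plate 130 (x) x 150 (y) x 25 mm, dark steel fence bar along its far edge. Origin: centre of the base's underside; x points to the fence, z up. Fence 20 mm thick (x = 45 to 65 mm), as long as the base, 30 mm high above it (top at z = 55 mm); its working face, x = 45 mm, looks to -x
- bore (a point): centre of the mouth of the upright through bore in the base, ringed by a brass bushing; 9.4 mm diameter, 25 mm deep; at x = -27, y = 30, z = 25 mm in the fixture's frame; same axes as the fixture
- fence_foot (a point): where the fence's working face meets the base, at mid-length: x = 45, y = 0, z = 25 mm in the fixture's frame; same axes. The bracket slides on the base with a friction coefficient of about 0.6, so the push should be more forward than down
- bracket: loose aluminium angle bracket, about 0.34 kg, on its foot. Origin: centre of the foot's underside. Foot 90 (x) x 100 (y) x 8 mm; upright leg at the +x edge, x = 35 to 45 mm, 100 mm long, top 54 mm above the underside. Centre of mass near x = 16, y = 0, z = 15 mm. Seated, its axes are parallel to the fixture's and its origin is at x = 0, y = 0, z = 25 mm in the fixture's frame
- gusset (a point): middle of the sloping edge of the bracket's gusset rib: x = 17.5, y = 0, z = 30 mm in the bracket's frame, same axes. The rib, 14 mm thick (y = -7 to 7 mm), joins leg and foot; its edge rises from x = 0, z = 8 mm to x = 35, z = 52 mm. It can be gripped across its thickness; its sloping edge is a good place for the push
- slot (a point): centre of the slot through the foot, on the underside: x = -22, y = 30, z = 0 mm in the bracket's frame; 25 mm long along its x, 10 mm wide along its y. With the bracket against the fence the bore lies 5 mm to the -x side of the slot's centre; with the bracket up to 13 mm short of the fence the pin still passes
- heel (a point): lower back edge of the bracket, mid-length: x = 45, y = 0, z = 0 mm in the bracket's frame; meets fence_foot when seated
- pin_red: locating pin, red ribbed handle, 60 g, standing in the pin stand. Origin: on its axis at the underside of its collar; z up along the axis. Below: steel shank 8 mm diameter, 31 mm long, the last 5 mm tapering to 3 mm. Above: collar 20 mm diameter, 4 mm thick, then a round handle 14 mm diameter up to z = 50 mm
- pin_red_tip (a point): lower end of the red pin's shank, on its axis, 31 mm below the collar's underside; 23 mm below the top of the base when home
- pin_blue: the other pin, 6 mm shank, blue handle, otherwise alike; stays in the stand
- pin_stand: pin stand fixed to the worktop, wooden block 46 (x) x 110 (y) x 36 mm with two upright 9.4 mm through holes at y = -30 and +30 mm; a pin's collar rests on its top. Origin: centre of its underside
- specimen_blue: bystander: blue resin-mounted specimen, 40 mm diameter, 19 mm high, on the strip in front of the microscope. The microscope (0.64 m tall) fills about x = 0.48 to 0.92, y = -0.33 to 0 m of the worktop and its eyepieces reach out to x = 0.53, y = -0.10 to -0.26 at 0.40 to 0.47 m height: draw the arm in before swinging it from the right to the left of it
- specimen_red: bystander: red-brown resin-mounted specimen, 31 mm diameter, 18 mm high

How it is judged:
On the way, in this order (a step that is already met when the one before it is completed fails the run):
1. the bracket stands flat on the base, its slot over the bore and its back to the fence (z of bracket in the frame of fixture between 0.023 and 0.027 m and angle between the z axis of bracket and the z axis of fixture, either way round below 0.05 rad and angle between the x axis of bracket and the x axis of fixture, either way round below 0.3 rad and x of heel in the frame of fixture above 0.015 m and horizontal distance between slot and bore below 0.02 m), for 0.2 s.
2. the red pin is home through the slot in the bore and released (z of pin_red_tip in the frame of bore below -0.0205 m and horizontal distance between pin_red_tip and bore below 0.003 m and contact force between the arm and pin_red below 0.3 N and z of bracket in the frame of fixture above 0.023 m and horizontal distance between slot and bore below 0.012 m), for 0.2 s.
At the end, for the whole second after the job is handed in: Through the last second: bracket flat on base (1.5 mm, 0.03 rad) and square to fence (gap < 2 mm, 0.03 rad); red pin through slot in bore, home within 2.5 mm, untouched; fingers press bracket > 6 N, bearing on fence > 4 N and base > 7 N (own weight about 3.3 N); bracket still (z of bracket in the frame of fixture between 0.023 and 0.0265 m and angle between the z axis of bracket and the z axis of fixture, either way round below 0.03 rad and angle between the x axis of bracket and the x axis of fixture, either way round below 0.03 rad and x of heel in the frame of fence_foot above -0.002 m and y of slot in the frame of bore between -0.004 and 0.004 m and z of pin_red_tip in the frame of bore below -0.0205 m and horizontal distance between pin_red_tip and bore below 0.003 m and angle between pin_red's own z axis and vertical below 0.12 rad and contact force between the arm and pin_red below 0.3 N and contact force between the fingers and bracket above 6 N and contact force between bracket and fixture_fence above 4 N and contact force between bracket and fixture_base above 7 N and linear speed of bracket below 0.01 m/s); the arm keeps its last pose, push and grip.
It fails at once if the bracket is rammed against the fence (more than 80 N) (contact force between bracket and fixture_fence above 80 N).
It fails at once if the blue pin is taken or knocked out of place (moved more than 3 cm) (distance of pin_blue from where it was at the start of the episode above 0.03 m).
It fails at once if a specimen is pushed away (more than 3 cm) (distance of any of specimen_blue, specimen_red from where it was at the start of the episode above 0.03 m).
It also fails if it takes over 67 s, if anything falls off the work surface, if the arm or the gripper's body presses on something with over 40 N, if the wrist force passes 120 N, or if a joint passes its speed limit or range.

## Working session

There is one attempt and no reset: what is moved stays moved. The work goes in short steps, Python scripts to look and compute and a shell command to move; the robot and the scene stay as the last step left them, time stands still between calls to the robot, and variables do not carry over. Pictures are saved under pics/ and viewed, at most 10 in all, crops included, and the job is handed in when it is done.

```bash
ls; mkdir -p pics
python3 - <<'E'
from plant import ctrl
import cv2,numpy as np
s=ctrl.get_state();print(s,ctrl.tcp_to_grasp)
for n in ["side","top","wrist"]:
    p,d=ctrl.read_camera(n);cv2.imwrite(f"pics/{n}0.png",p[:,:,::-1]);np.save(f"pics/{n}0.npy",d)
    print(n,ctrl.camera_info(n))
E
```

```text
pics
{'time': 0.0, 'qpos': array([ 1.15298590e+00,  2.87161327e-01,  1.57815594e+00, -1.60819854e-05,
        1.27858627e+00, -1.50007343e-01]), 'dq': array([-1.43430028e-03, -1.22600759e-03,  1.34428795e-04, -4.28076882e-04,
       -6.53877790e-05, -3.48400881e-04]), 'joint_efforts': array([ 3.89130673e-04, -4.05988240e+01, -2.92623103e+01, -1.49263906e-04,
        5.90822849e-03,  6.95328680e-06]), 'eef_pos': array([0.17832939, 0.6503486 , 0.22996146]), 'tcp_rot': array([ 1.33499373e-01,  9.91048224e-01, -1.11134248e-03, -3.16261521e-04]), 'contact_force': array([0.52713946, 0.80293013, 0.06464981]), 'wrist_torque': array([-0.02878274,  0.0517029 ,  0.0109096 ]), 'finger_force': 0.0, 'opening': 0.9992672285551533} 0.0187
side {'K': array([[502.13526163,   0.        , 277.38016778],
       [  0.        , 502.13526163, 210.14925014],
       [  0.        ,   0.        ,   1.        ]]), 'camera_from_world': array([[ 0.98446949, -0.17483334, -0.01591015, -0.44128745],
       [-0.10270359, -0.50006355, -0.85987698,  0.17890205],
       [ 0.14237908,  0.84815668, -0.51025332,  1.06789453
[... 320 characters left out ...]
[-0.9871821 , -0.00796794, -0.15939892,  0.50141041],
       [ 0.15953154, -0.02045567, -0.98698088,  1.12651262],
       [ 0.        ,  0.        ,  0.        ,  1.        ]])}
wrist {'K': array([[307.72765567,   0.        , 280.69840192],
       [  0.        , 307.72765567, 206.07252725],
       [  0.        ,   0.        ,   1.        ]]), 'T_tool_cam': array([[-6.17079968e-04, -9.51382146e-01, -3.08012388e-01,
         7.89620528e-02],
       [ 9.99999810e-01, -5.88855220e-04, -1.84581885e-04,
         6.89589948e-04],
       [-5.76679275e-06, -3.08012444e-01,  9.51382328e-01,
        -1.42770001e-01],
       [ 0.00000000e+00,  0.00000000e+00,  0.00000000e+00,
         1.00000000e+00]])}
```

View pics/top0.png

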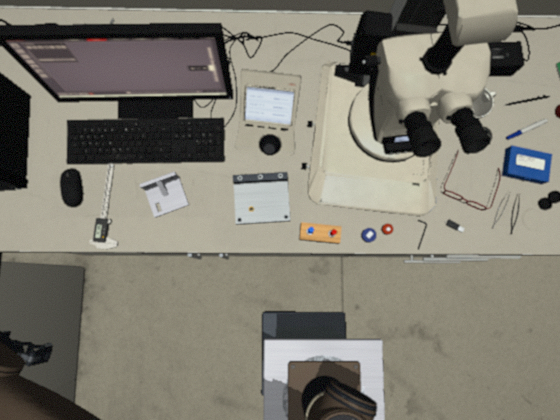

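View pics/side0.png

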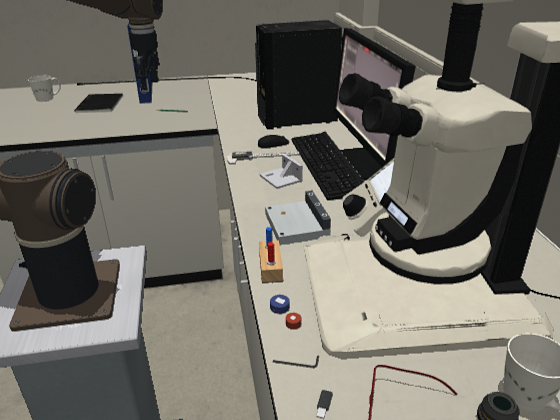

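Top view: bracket around (164,195), fixture (262,197) with its bore at about (251,208), stand (320,232) with the blue pin at (311,230) and the red pin at (333,232). Side view: bracket (283,172), fixture (300,215), red pin (271,252).

```bash
cat > h.py <<'E'
from plant import ctrl
import cv2,numpy as np
from scipy.spatial.transform import Rotation as R
def cam(n,s=None):
    i=ctrl.camera_info(n);K=np.array(i["K"])
    if n=="wrist":
        T=np.eye(4);T[:3,:3]=R.from_quat(s["tcp_rot"]).as_matrix();T[:3,3]=s["eef_pos"];W=T@np.array(i["T_tool_cam"])
    else: W=np.linalg.inv(i["camera_from_world"])
    return K,W
def cloud(K,W,d):
    v,u=np.mgrid[:d.shape[0],:d.shape[1]]
    p=np.stack([(u-K[0,2])/K[0,0]*d,(v-K[1,2])/K[1,1]*d,d],-1)
    return p@W[:3,:3].T+W[:3,3]
def ray(K,W,u,v,z):
    r=W[:3,:3]@np.array([(u-K[0,2])/K[0,0],(v-K[1,2])/K[1,1],1]);t=(z-W[2,3])/r[2];return W[:3,3]+t*r
def shot(name):
    s=ctrl.get_state();p,d=ctrl.read_camera("wrist");cv2.imwrite(f"pics/{name}.png",p[:,:,::-1]);np.savez(f"pics/{name}.npz",d=d,pos=s["eef_pos"],rot=s["tcp_rot"]);return s,p,d
def load(name):
    z=np.load(f"pics/{name}.npz");s=dict(eef_pos=z["pos"],tcp_rot=z["rot"]);K,W=cam("wrist",s);return K,W,z["d"],cv2.imread(f"pics/{name}.png")
E
python3 - <<'E'
from h import *
for n,pts in [("top",[(164,195),(160,186),(251,208),(236,222),(289,220),(262,177),(311,230),(333,232),(302,240),(340,240),(369,235),(387,229)]),("side",[(283,172),(292,165),(283,213),(318,205),(269,232),(271,250),(280,303)])]:
    K,W=cam(n);c=cloud(K,W,np.load(f"pics/{n}0.npy"))
    for u,v in pts: print(n,u,v,c[v,u].round(3))
i=cv2.imread("pics/top0.png")[150:260,130:410];cv2.imwrite("pics/c.png",cv2.resize(i,(784,308),interpolation=cv2.INTER_CUBIC))
E
```

```text
top 164 195 [0.539 0.442 0.014]
top 160 186 [0.559 0.447 0.04 ]
top 251 208 [0.505 0.2   0.012]
top 236 222 [0.463 0.239 0.027]
top 289 220 [0.471 0.094 0.022]
top 262 177 [0.583 0.169 0.056]
top 311 230 [0.436 0.04  0.089]
top 333 232 [ 0.431 -0.017  0.087]
top 302 240 [0.417 0.058 0.013]
top 340 240 [ 0.415 -0.043  0.037]
top 369 235 [ 0.431 -0.127  0.019]
top 387 229 [ 0.448 -0.177  0.019]
side 283 172 [0.544 0.441 0.02 ]
side 292 165 [0.57  0.433 0.044]
side 283 213 [0.5   0.204 0.021]
side 318 205 [0.584 0.171 0.054]
side 269 232 [0.437 0.035 0.079]
side 271 250 [ 0.431 -0.026  0.073]
side 280 303 [ 0.43  -0.136  0.02 ]
```

View pics/c.png

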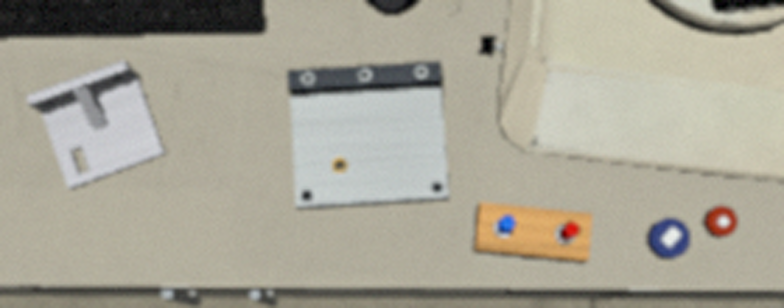

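The crop shows the bracket turned about +20° (its leg from (30,100) to (128,65), slot at (80,157)). The fixture is turned about +3°, with its bore at (340,164). Next I bring the wrist camera over the bracket.

```bash
python3 -m inch '[{"slide":[-3,-1,0],"turn":-0.1,"grip":8.5},{"slide":[-7,-2,0],"turn":-0.2,"grip":8.5},{"slide":[-12,-3.4,0],"turn":-0.3,"grip":8.5},{"slide":[-16,-4.7,0],"turn":-0.4,"grip":8.5},{"slide":[-20.5,-6,0],"turn":-0.5,"grip":8.5},{"slide":[-25,-7.2,0],"turn":-0.6,"grip":8.5},{"slide":[-29,-8.5,0],"turn":-0.6,"grip":8.5},{"slide":[-33,-9.7,0],"turn":-0.6,"grip":8.5},{"slide":[-36.5,-10.7,0],"turn":-0.6,"grip":8.5},{"slide":[-38.5,-11.2,0],"turn":-0.6,"grip":8.5},{"slide":[-38.5,-11.2,0],"turn":-0.6,"grip":8.5},{"slide":[-38.5,-11.2,0],"turn":-0.6,"grip":8.5},{"slide":[-38.5,-11.2,0],"turn":-0.6,"grip":8.5}]'
python3 -c "
from h import *
s,p,d=shot('w1');print(s['dq'].round(3),(d==0).mean())"
```

```text
time: 1.45
eef_pos: [0.5189, 0.442, 0.2312]
tcp_rot: [-0.166, 0.986, 0.0, -0.0]
contact_force: [-0.1, 0.7, -0.1]
opening: 0.998
finger_force: 0.0
[ 0.009 -0.004  0.002 -0.004 -0.001 -0.002] 0.004238945578231293
```

View pics/w1.png

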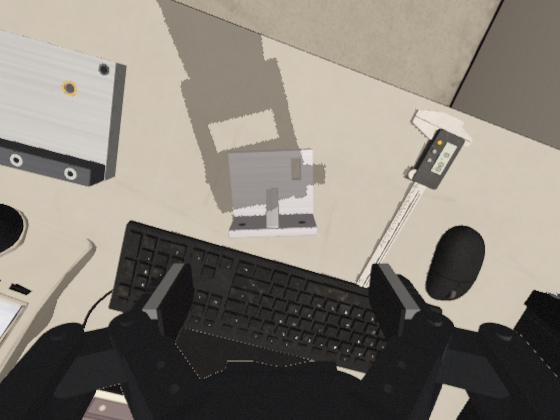

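Wrist view: bracket foot from (229,153) to (313,150), leg top along (230,235)–(316,232), slot (296,168), rib (272,205). The fixture is at left, with its bore at (69,88).

```bash
cat >> h.py <<'E'
def rect(P):
    (c,(w,h),a)=cv2.minAreaRect((P[:,:2]*1000).astype(np.float32));return np.round(c,1),round(w,1),round(h,1),round(a,2)
def cl(pts,o,yaw): # to local mm
    c,s=np.cos(yaw),np.sin(yaw);q=pts[...,:2]-o;return np.stack([q[...,0]*c+q[...,1]*s,-q[...,0]*s+q[...,1]*c],-1)*1000
E
python3 - <<'E'
from h import *
K,W,d,im=load('w1');c=cloud(K,W,d)
s=c[140:245,215:330].reshape(-1,3);
for lo,hi in [(-.01,.003),(.004,.013),(.045,.062)]:
    m=(s[:,2]>lo)&(s[:,2]<hi);print(lo,m.sum(),np.median(s[m,2]).round(4),rect(s[m]))
for u,v in [(229,153),(313,150)]: print(ray(K,W,u,v,.008).round(4))
for u,v in [(230,236),(316,234)]: print(ray(K,W,u,v,.054).round(4))
print('slot',ray(K,W,296,168,.008).round(4))
f=c[30:190,0:130].reshape(-1,3)
for lo,hi in [(.018,.032),(.048,.062)]:
    m=(f[:,2]>lo)&(f[:,2]<hi);print(lo,m.sum(),np.median(f[m,2]).round(4),rect(f[m]))
print('bore',ray(K,W,69,88,.025).round(4))
# close view crops of rib profile
m=(s[:,2]>.015)&(s[:,2]<.040);print('rib',s[m].mean(0).round(4),rect(s[m]),m.sum())
E
```

```text
-0.01 4957 0.0015 (array([548.4, 440.7]), 136.7, 151.2, 19.09)
0.004 4909 0.0083 (array([529.6, 435. ]), 89.9, 102.8, 20.45)
0.045 1012 0.0538 (array([571.9, 450.4]), 17.1, 99.3, 21.92)
[0.5139 0.3762 0.008 ]
[0.4781 0.4689 0.008 ]
[0.5944 0.4083 0.054 ]
[0.5605 0.4991 0.054 ]
slot [0.5048 0.4573 0.008 ]
0.018 12334 0.0252 (array([528. , 187.9]), 129.9, 117.7, 3.69)
0.048 1877 0.0551 (array([582. , 201.9]), 20.7, 96.9, 3.63)
bore [0.5001 0.1987 0.025 ]
rib [0.564  0.4478 0.0279] (array([556.5, 444.5]), 31.6, 99.0, 21.45) 774
```

```bash
python3 -m inch '[{"slide":[-1.7,-0.4,3],"turn":-0.03,"grip":6},{"slide":[-3.4,-0.9,7],"turn":-0.03,"grip":6},{"slide":[-3.4,-0.9,11],"turn":-0.03,"grip":6},{"slide":[-3.4,-0.9,15],"turn":-0.03,"grip":6},{"slide":[-3.4,-0.9,17],"turn":-0.03,"grip":6},{"slide":[-3.4,-0.9,17],"turn":-0.03,"grip":6},{"slide":[-3.4,-0.9,17],"turn":-0.03,"grip":6}]'
python3 - <<'E'
from h import *
s,p,d=shot('w2');print(s['eef_pos'],s['tcp_rot'].round(4))
K,W=cam('wrist',s)
# project expected features for overlay
o=np.array([.5365,.438]);y=.364;Rz=R.from_euler('z',y).as_matrix()
V=np.linalg.inv(W);im=p[:,:,::-1].copy()
for q in [(-45,-50,8),(-45,50,8),(-22,30,8),(17.5,0,30),(0,0,8),(35,0,52),(45,-50,54),(45,50,54)]:
    w=Rz@(np.array(q)/1000)+[*o,0];k=K@(V[:3,:3]@w+V[:3,3]);k=k[:2]/k[2];cv2.drawMarker(im,tuple(int(round(a)) for a in k),(0,0,255),0,9,1)
cv2.imwrite('pics/w2o.png',im)
E
```

```text
time: 2.2
eef_pos: [0.5548, 0.4446, 0.0619]
tcp_rot: [-0.181, 0.984, 0.0, 0.0]
contact_force: [0.3, 0.4, -0.4]
opening: 0.705
finger_force: 0.0
[0.55477239 0.44462087 0.0618815 ] [-1.808e-01  9.835e-01  1.000e-04  2.000e-04]
```

View pics/w2o.png

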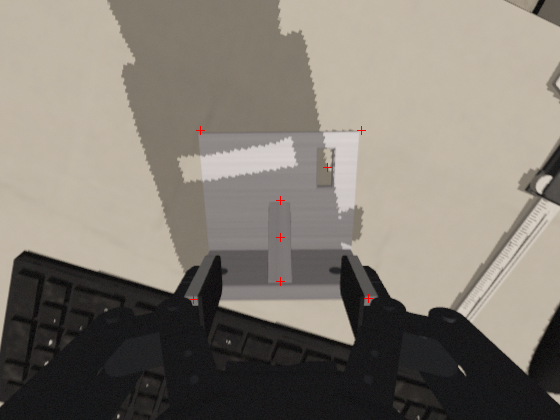

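The predicted points fall on the bracket: slot (326,167), rib foot (280,201), front corners (201,131) and (360,131). The rib is centred between the fingers, so I descend, grip and lift.

```bash
python3 -m inch '[{"slide":[0,0,2],"turn":0,"grip":6},{"slide":[0,0,4],"turn":0,"grip":6},{"slide":[0,0,4.9],"turn":0,"grip":6},{"slide":[0,0,4.9],"turn":0,"grip":4},{"slide":[0,0,4.9],"turn":0,"grip":0.8},{"slide":[0,0,4.9],"turn":0,"grip":0.8},{"slide":[0,0,4.9],"turn":0,"grip":0.8},{"slide":[0,0,4.9],"turn":0,"grip":0.8},{"slide":[0,0,4.9],"turn":0,"grip":0.8}]' 50
python3 -m inch '[{"slide":[0,0,-1],"turn":0,"grip":0.8},{"slide":[0,0,-3],"turn":0,"grip":0.8},{"slide":[0,0,-6],"turn":0,"grip":0.8},{"slide":[0,0,-9],"turn":0,"grip":0.8},{"slide":[0,0,-10],"turn":0,"grip":0.8},{"slide":[0,0,-10],"turn":0,"grip":0.8},{"slide":[0,0,-10],"turn":0,"grip":0.8},{"slide":[0,0,-10],"turn":0,"grip":0.8}]'
python3 - <<'E'
from h import *
s,p,d=shot('w3');print(s['eef_pos'],s['tcp_rot'].round(4))
K,W,d,im=load('w3')
cv2.imwrite('pics/w3o.png',im)
E
```

```text
time: 3.15
eef_pos: [0.556, 0.4441, 0.0133]
tcp_rot: [-0.18, 0.984, 0.0, 0.001]
contact_force: [1.2, 0.5, -0.2]
opening: 0.15
finger_force: 51.0
time: 3.95
eef_pos: [0.5538, 0.4427, 0.1096]
tcp_rot: [-0.18, 0.984, -0.001, -0.002]
contact_force: [-0.2, -0.6, -2.9]
opening: 0.154
finger_force: 50.4
[0.55382611 0.44274649 0.10955271] [-1.801e-01  9.836e-01 -8.000e-04 -2.200e-03]
```

View pics/w3o.png

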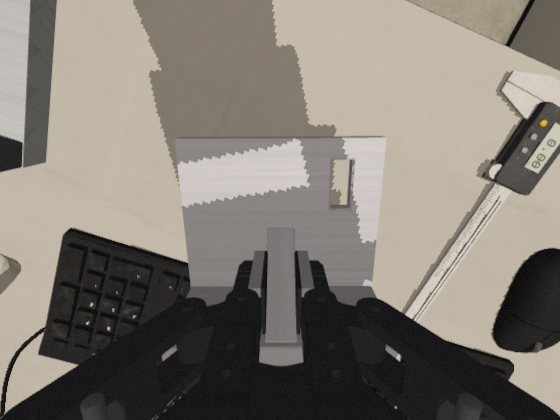

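The bracket is held level: foot front edge (177,138)–(385,136), slot (341,183). I now measure its pose in the hand and refine the fixture's pose.

Run:
```python
from h import *
K,W,d,im=load('w3')
T=np.array(ctrl.camera_info('wrist')['T_tool_cam']);c=cloud(K,T,d) # tool frame
s=c[140:285,180:382].reshape(-1,3);m=(s[:,2]>-.03)&(s[:,2]<.03)
s=s[m];A=np.c_[s[:,:2],np.ones(len(s))];k=np.linalg.lstsq(A,s[:,2],rcond=None)[0];r=s[:,2]-A@k
g=abs(r)<.003;k=np.linalg.lstsq(A[g],s[g,2],rcond=None)[0];print('foot top plane tool z=',k.round(4),g.sum())
z0=k[2]+k[0]*.02
for n,u,v in [('c-',177,138.),('c+',385,136.),('slot TL',332,158),('TR',353,158.),('BL',330,208),('BR',352,208)]:
    print(n,ray(K,T,u,v,z0).round(4))
```

```text
foot top plane tool z= [ 0.0144 -0.0012  0.0043] 17309
c- [ 0.0645 -0.0482  0.0046]
c+ [0.0654 0.0494 0.0046]
slot TL [0.055  0.0251 0.0046]
TR [0.055  0.0352 0.0046]
BL [0.0298 0.0254 0.0046]
BR [0.0298 0.0365 0.0046]
```

```bash
python3 -m inch '[{"slide":[1,-1,-1],"turn":0.05,"grip":0.8},{"slide":[3,-3,-3],"turn":0.12,"grip":0.8},{"slide":[5,-5,-5],"turn":0.2,"grip":0.8},{"slide":[7,-7,-7],"turn":0.27,"grip":0.8},{"slide":[8.5,-8.2,-8.5],"turn":0.3,"grip":0.8},{"slide":[9,-8.7,-9],"turn":0.3,"grip":0.8},{"slide":[9,-8.7,-9],"turn":0.3,"grip":0.8},{"slide":[9,-8.7,-9],"turn":0.3,"grip":0.8},{"slide":[9,-8.7,-9],"turn":0.3,"grip":0.8},{"slide":[9,-8.7,-9],"turn":0.3,"grip":0.8}]'
python3 - <<'E'
from h import *
s,p,d=shot('w4');print(s['eef_pos'],s['tcp_rot'].round(4),s['dq'].round(3))
E
```

```text
time: 5.0
eef_pos: [0.5017, 0.3308, 0.201]
tcp_rot: [-0.031, 1.0, -0.0, -0.001]
contact_force: [-1.0, -0.3, -4.3]
opening: 0.155
finger_force: 50.4
[0.50171571 0.33079583 0.20098851] [-3.150e-02  9.995e-01 -3.000e-04 -9.000e-04] [-0.001 -0.006 -0.001 -0.     0.002  0.   ]
```

View pics/w4.png

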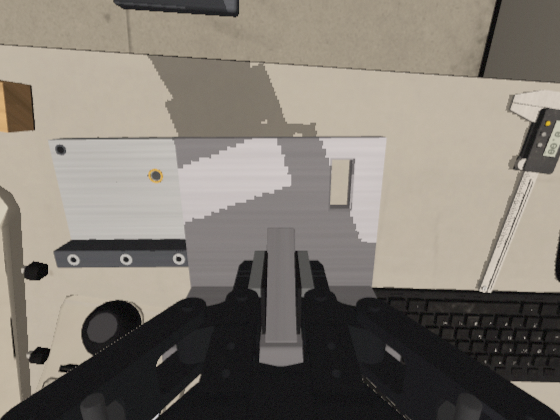

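The fixture is left of the held bracket: bore ring (155,175), front corner (52,140), fence top bar from (55,259) to (187,259).

Run:
```python
from h import *
K,W,d,im=load('w4');c=cloud(K,W,d)
h=cv2.cvtColor(im,cv2.COLOR_BGR2HSV)
m=(h[...,1]>110)&(h[...,0]>10)&(h[...,0]<30);m[:,:140]=0;m[:,172:]=0;m[:155]=0;m[195:]=0
v,u=np.nonzero(m);print(len(u),u.mean(),v.mean(),u.min(),u.max(),v.min(),v.max())
P=c[v,u];print('z',np.median(P[:,2]));(cu,cv_),_=cv2.minEnclosingCircle(np.c_[u,v].astype(np.float32));b=ray(K,W,cu,cv_,.025);print('bore w4',b)
f=c[130:275,40:176].reshape(-1,3)
for lo,hi in [(.018,.032),(.048,.062)]:
    k=(f[:,2]>lo)&(f[:,2]<hi);print(lo,k.sum(),np.median(f[k,2]).round(4),rect(f[k]))
# fence inner top edge & front base edge lines via pixels with depth
def line(P):
    q=np.polyfit(P[:,1],P[:,0],1);return q
fe=[];fr=[]
for u in range(66,172):
    col=c[:,u]
    k=[v for v in range(200,270) if .048<col[v,2]<.062]; fe.append(col[k[0]]) if k else 0
    k=[v for v in range(120,200) if .018<col[v,2]<.032]; fr.append(col[k[0]]) if k else 0
for n,P in (('fence',np.array(fe)),('front',np.array(fr))):
    q=line(P);print(n,'yaw',-np.arctan(q[0]),'x at y=.2:',np.polyval(q,.2),'rms',np.std(P[:,0]-np.polyval(q,P[:,1])))
for nm,z,(u,v) in [('top',.025,(251.5,208.5)),]:
    K2,W2=cam(nm);print(ray(K2,W2,u,v,z))
K1,W1,d1,i1=load('w1');h=cv2.cvtColor(i1,cv2.COLOR_BGR2HSV);m=(h[...,1]>110)&(h[...,0]>10)&(h[...,0]<30);m[:,:55]=0;m[:,85:]=0;m[:70]=0;m[110:]=0
v,u=np.nonzero(m);(cu,cv_),_=cv2.minEnclosingCircle(np.c_[u,v].astype(np.float32));print('bore w1',ray(K1,W1,cu,cv_,.025))
```

```text
64 155.296875 175.171875 148 162 169 182
z 0.025579362787160193
bore w4 [0.50060377 0.19833058 0.025     ]
0.018 11962 0.0253 (array([545.6, 138.2]), 157.7, 174.7, 4.02)
0.048 2392 0.0551 (array([584.5, 162.8]), 21.1, 127.9, 3.41)
fence yaw 0.07083881832263395 x at y=.2: 0.5724872444646708 rms 0.00029917296494148284
front yaw 0.07195142461370391 x at y=.2: 0.46227316167116367 rms 0.00011526497828839528
[0.50135424 0.19760759 0.025     ]
bore w1 [0.49926063 0.19917646 0.025     ]
```

```bash
python3 -m inch '[{"slide":[-0.5,-2,0],"turn":0,"grip":0.8},{"slide":[-1,-5,0],"turn":0,"grip":0.8},{"slide":[-2,-9,1],"turn":0,"grip":0.8},{"slide":[-3,-13,3],"turn":0,"grip":0.8},{"slide":[-3.2,-15.5,6],"turn":0,"grip":0.8},{"slide":[-3.2,-16.3,9],"turn":0,"grip":0.8},{"slide":[-3.2,-16.3,12],"turn":0,"grip":0.8},{"slide":[-3.2,-16.3,13],"turn":0,"grip":0.8},{"slide":[-3.2,-16.3,13],"turn":0,"grip":0.8},{"slide":[-3.2,-16.3,13],"turn":0,"grip":0.8},{"slide":[-3.2,-16.3,13],"turn":0,"grip":0.8}]'
python3 - <<'E'
from h import *
s,p,d=shot('w5');print(s['eef_pos'],s['tcp_rot'].round(4),s['dq'].round(3),s['contact_force'])
E
```

```text
time: 6.15
eef_pos: [0.5457, 0.1703, 0.0746]
tcp_rot: [-0.031, 1.0, 0.0, 0.002]
contact_force: [0.1, -0.3, -2.5]
opening: 0.147
finger_force: 50.3
[0.545732   0.17032959 0.07458731] [-3.150e-02  9.995e-01  2.000e-04  2.100e-03] [-0.002 -0.006  0.001  0.     0.001 -0.001] [ 0.13319988 -0.32097949 -2.46809095]
```

View pics/w5.png

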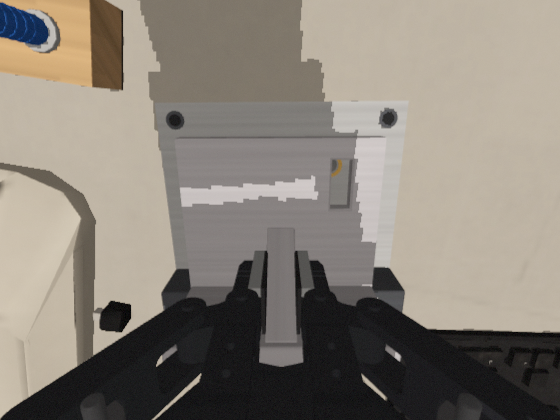

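The brass ring shows through the top left of the slot at (336,166). I check that against the projected bore position.

Run:
```python
from h import *
K,W,d,im=load('w5');V=np.linalg.inv(W)
pr=lambda w:(lambda k:(k[:2]/k[2]).round(1))(K@(V[:3,:3]@np.array(w)+V[:3,3]))
print('bore px',pr([.5005,.1983,.025]))
h=cv2.cvtColor(im,cv2.COLOR_BGR2HSV);m=(h[...,1]>100)&(h[...,0]>10)&(h[...,0]<32);m[:,:325]=0;m[:,360:]=0;m[:150]=0;m[215:]=0
v,u=np.nonzero(m);print(len(u),u.min(),u.max(),v.min(),v.max())
for a,b in zip(u,v):pass
print(ray(K,W,u.max(),v.mean(),.025),ray(K,W,u.mean(),v.max(),.025))
T=np.array(ctrl.camera_info('wrist')['T_tool_cam'])
big=cv2.resize(im[120:230,290:410],None,fx=5,fy=5,interpolation=cv2.INTER_NEAREST);cv2.imwrite('pics/w5c.png',big)
```

```text
bore px [328.6 165.1]
68 331 341 160 176
[0.50196879 0.20634861 0.025     ] [0.5071037  0.20463199 0.025     ]
```

View pics/w5c.png

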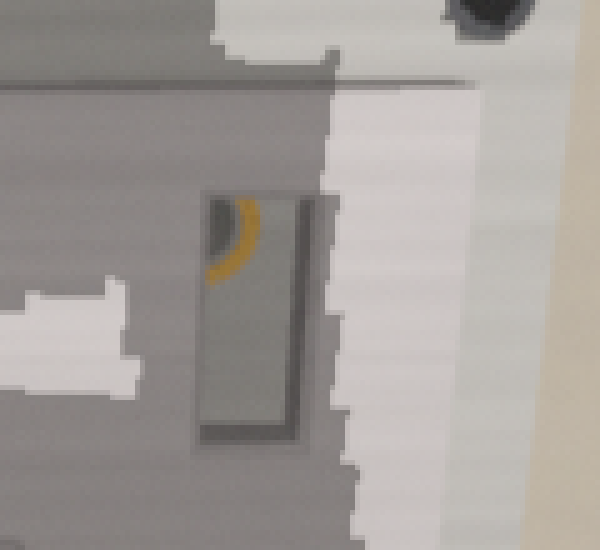

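Ring centre is about (330.5,165), 2 px right of the prediction. So I shift 1.3 mm in +y and 1.5 mm away from the fence, then lower.

```bash
python3 -m inch '[{"slide":[0.15,0.13,0.5],"turn":0,"grip":0.8},{"slide":[0.15,0.13,1.5],"turn":0,"grip":0.8},{"slide":[0.15,0.13,2.5],"turn":0,"grip":0.8},{"slide":[0.15,0.13,3.1],"turn":0,"grip":0.8},{"slide":[0.15,0.13,3.3],"turn":0,"grip":0.8},{"slide":[0.15,0.13,3.4],"turn":0,"grip":0.8},{"slide":[0.15,0.13,3.5],"turn":0,"grip":0.8},{"slide":[0.15,0.13,3.5],"turn":0,"grip":0.8},{"slide":[0.15,0.13,3.5],"turn":0,"grip":0.8}]'
python3 - <<'E'
from h import *
s,p,d=shot('w6');print(s['eef_pos'],s['tcp_rot'].round(4),s['contact_force'],s['wrist_torque'])
K,W,d,im=load('w6');c=cloud(K,W,d)
f=c[140:280,185:375].reshape(-1,3);print('foot top z',np.percentile(f[(f[:,2]<.06)&(f[:,2]>.02),2],[5,50,95]))
cv2.imwrite('pics/w6c.png',cv2.resize(im[90:230,270:410],None,fx=4,fy=4,interpolation=cv2.INTER_NEAREST))
E
```

```text
time: 7.1
eef_pos: [0.5426, 0.1709, 0.0382]
tcp_rot: [-0.031, 1.0, -0.0, 0.0]
contact_force: [-4.2, -1.7, 6.6]
opening: 0.152
finger_force: 51.6
[0.54263322 0.17091585 0.0382346 ] [-3.110e-02  9.995e-01 -1.000e-04  0.000e+00] [-4.1820683  -1.68634552  6.55722501] [-0.16216895  0.77007692 -0.04497757]
foot top z [0.03189936 0.03325222 0.04757879]
```

```bash
python3 -m inch '[{"slide":[0,0,0],"turn":0,"grip":2.5},{"slide":[0,0,0],"turn":0,"grip":4},{"slide":[0,0,0],"turn":0,"grip":4},{"slide":[0,0,-1],"turn":0,"grip":4},{"slide":[0,0,-4],"turn":0,"grip":4},{"slide":[0,0,-8],"turn":0,"grip":4},{"slide":[0.5,0,-11],"turn":0,"grip":4},{"slide":[1,0,-12],"turn":0,"grip":4},{"slide":[1,0,-12],"turn":0,"grip":4},{"slide":[1,0,-12],"turn":0,"grip":4}]'
python3 - <<'E'
from h import *
s,p,d=shot('w7');print(s['eef_pos'],s['tcp_rot'].round(4),s['dq'].round(3))
K,W,d,im=load('w7');c=cloud(K,W,d)
s=c[60:330,150:420].reshape(-1,3)
for lo,hi in [(.02,.029),(.0295,.038),(.072,.086),(.048,.062)]:
    m=(s[:,2]>lo)&(s[:,2]<hi);print(lo,m.sum(),np.median(s[m,2]).round(4),rect(s[m]))
a=cv2.resize(im[90:290,170:410],(800,600*200*4//(3*240)*240//200 if 0 else 600),interpolation=cv2.INTER_CUBIC);cv2.imwrite('pics/w7c.png',a)
E
```

```text
time: 8.15
eef_pos: [0.5315, 0.1702, 0.1559]
tcp_rot: [-0.031, 1.0, -0.0, -0.001]
contact_force: [-0.3, 0.1, 0.2]
opening: 0.469
finger_force: 0.0
[0.53153918 0.17016127 0.15594475] [-3.110e-02  9.995e-01 -1.000e-04 -1.000e-03] [-0.003  0.024  0.014  0.001  0.003  0.001]
0.02 9208 0.0253 (array([551.2, 146.6]), 207.4, 222.8, 79.31)
0.0295 10264 0.0333 (array([554.2, 137.4]), 223.2, 202.6, 71.81)
0.072 1698 0.0788 (array([560.4, 172.6]), 15.6, 99.7, 4.39)
0.048 3183 0.0553 (array([587.4, 170.5]), 107.6, 137.2, 43.03)
```

View pics/w7c.png

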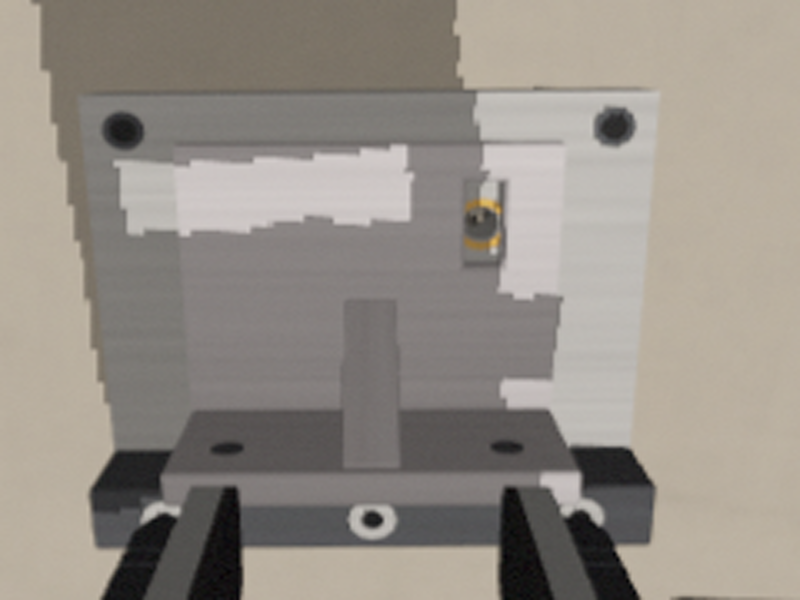

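The slot (463–507 in x) is centred on the bore (482,223), and the bracket stands square on the base, a few mm short of the fence. My ten views are used up, so from here I measure numerically. Next I measure the red pin.

```bash
python3 -m inch '[{"slide":[0.5,-1,-1],"turn":0,"grip":4},{"slide":[2,-4,-3],"turn":0,"grip":4},{"slide":[3.5,-8,-3],"turn":0,"grip":4},{"slide":[5,-12,-3],"turn":0,"grip":4},{"slide":[6.5,-15.5,-3],"turn":0,"grip":4},{"slide":[7.2,-18,-3],"turn":0,"grip":4},{"slide":[7.2,-18.6,-3],"turn":0,"grip":4},{"slide":[7.2,-18.6,-3],"turn":0,"grip":4},{"slide":[7.2,-18.6,-3],"turn":0,"grip":4},{"slide":[7.2,-18.6,-3],"turn":0,"grip":4}]'
cat >> h.py <<'E'
def red(name,box=None):
    K,W,d,im=load(name);c=cloud(K,W,d);h=cv2.cvtColor(im,cv2.COLOR_BGR2HSV)
    m=((h[...,0]<8)|(h[...,0]>172))&(h[...,1]>140)&(h[...,2]>40)&(c[...,2]>.03)&(c[...,2]<.12)
    n,l,st,_=cv2.connectedComponentsWithStats(m.astype(np.uint8));k=1+st[1:,4].argmax();m=l==k
    v,u=np.nonzero(m);P=c[v,u];t=P[:,2]>P[:,2].max()-.004
    print(name,'red px',len(u),(u.min(),u.max(),v.min(),v.max()),'zmax',np.percentile(P[:,2],98).round(4),'top n',t.sum(),'mean',P[t].mean(0).round(4))
    print('  top px',u[t].mean().round(1),v[t].mean().round(1),'ray@.086',ray(K,W,u[t].mean(),v[t].mean(),.086).round(4),rect(P[t]))
    return K,W,c,m
E
python3 - <<'E'
from h import *
s,p,d=shot('w8');print(s['eef_pos'],s['tcp_rot'].round(4),s['dq'].round(3))
K,W,c,m=red('w8')
s=c.reshape(-1,3);k=(s[:,2]>.031)&(s[:,2]<.0405)&(s[:,0]<.47)&(s[:,1]<.09)&(s[:,1]>-.08);print('stand top',k.sum(),np.median(s[k,2]),rect(s[k]))
# bore/slot from w7
K,W,d,im=load('w7');h=cv2.cvtColor(im,cv2.COLOR_BGR2HSV);m=(h[...,1]>110)&(h[...,0]>10)&(h[...,0]<32);m[:,:305]=0;m[:,325]=0;m[:150]=0;m[180:]=0;m[:,325:]=0
v,u=np.nonzero(m);print('brass',u.min(),u.max(),v.min(),v.max(),'bore w7',ray(K,W,314.6,(v.min()+v.max())/2,.025))
print('slot w7',ray(K,W,170+485/3.333,90+223/3,.033))
E
```

```text
time: 9.2
eef_pos: [0.4722, -0.0189, 0.1871]
tcp_rot: [-0.032, 0.999, 0.0, -0.0]
contact_force: [-0.2, 0.7, -0.6]
opening: 0.468
finger_force: 0.0
[ 0.47223617 -0.01893981  0.18711411] [-3.180e-02  9.995e-01  2.000e-04 -3.000e-04] [ 0.004 -0.001 -0.001  0.001  0.001 -0.003]
w8 red px 308 (np.int64(273), np.int64(289), np.int64(144), np.int64(166)) zmax 0.0873 top n 223 mean [ 0.4324 -0.0207  0.0861]
  top px 280.9 158.1 ray@.086 [ 0.4324 -0.0207  0.086 ] (array([432.5, -20.5]), 12.7, 12.7, 3.3)
stand top 4785 0.036281007514664565 (array([435.8,   9.2]), 110.2, 46.2, 84.55)
brass 310 319 157 172 bore w7 [0.50018652 0.19924576 0.025     ]
slot w7 [0.49861906 0.19905184 0.033     ]
```

```bash
python3 -m inch '[{"slide":[1,0,0],"turn":0,"grip":4},{"slide":[3,0.05,1.5],"turn":0,"grip":4},{"slide":[4,0.05,4],"turn":0,"grip":4},{"slide":[4,0.05,5.5],"turn":0,"grip":4},{"slide":[4,0.05,5.5],"turn":0,"grip":4},{"slide":[4,0.05,5.5],"turn":0,"grip":4},{"slide":[4,0.05,5.5],"turn":0,"grip":4}]'
python3 - <<'E'
from h import *
s,p,d=shot('w9');print(s['eef_pos'],s['tcp_rot'].round(4),s['dq'].round(3))
K,W,c,m=red('w9')
E
```

```text
time: 9.95
eef_pos: [0.4331, -0.0219, 0.1336]
tcp_rot: [-0.031, 1.0, -0.0, 0.001]
contact_force: [0.2, 0.4, 0.4]
opening: 0.469
finger_force: 0.0
[ 0.43311074 -0.02189441  0.1336202 ] [-3.130e-02  9.995e-01 -4.000e-04  1.100e-03] [-0.002 -0.    -0.006  0.001 -0.004  0.   ]
w9 red px 621 (np.int64(272), np.int64(292), np.int64(202), np.int64(238)) zmax 0.0873 top n 297 mean [ 0.4318 -0.0207  0.0861]
  top px 281.7 228.6 ray@.086 [ 0.4318 -0.0207  0.086 ] (array([432.3, -20.7]), 12.5, 13.0, 34.32)
```

```bash
python3 -m inch '[{"slide":[0.05,0.05,2],"turn":0,"grip":4},{"slide":[0.05,0.1,5],"turn":0,"grip":4},{"slide":[0.05,0.1,7.5],"turn":0,"grip":4},{"slide":[0.05,0.1,8.5],"turn":0,"grip":4},{"slide":[0.05,0.1,8.5],"turn":0,"grip":4},{"slide":[0.05,0.1,8.5],"turn":0,"grip":0.6},{"slide":[0.05,0.1,8.5],"turn":0,"grip":0.6},{"slide":[0.05,0.1,8.5],"turn":0,"grip":0.6},{"slide":[0.05,0.1,8.5],"turn":0,"grip":0.6},{"slide":[0.05,0.1,8.5],"turn":0,"grip":0.6}]' 40
```

```text
time: 11.0
eef_pos: [0.4332, -0.0212, 0.049]
tcp_rot: [-0.031, 1.0, -0.0, 0.002]
contact_force: [-0.7, 0.3, 6.2]
opening: 0.151
finger_force: 39.5
```

```bash
python3 -m inch '[{"slide":[0,0,-0.5],"turn":0,"grip":0.6},{"slide":[0,0,-1.5],"turn":0,"grip":0.6},{"slide":[0,0,-3.5],"turn":0,"grip":0.6},{"slide":[0,0,-6],"turn":0,"grip":0.6},{"slide":[0,0,-9],"turn":0,"grip":0.6},{"slide":[0,0,-11],"turn":0,"grip":0.6},{"slide":[0,0,-11],"turn":0,"grip":0.6},{"slide":[0,0,-11],"turn":0,"grip":0.6},{"slide":[0,0,-11],"turn":0,"grip":0.6}]'
python3 - <<'E'
from h import *
s,p,d=shot('w10');print(s['eef_pos'],s['tcp_rot'].round(4),s['dq'].round(3))
K,W,d,im=load('w10');T=np.array(ctrl.camera_info('wrist')['T_tool_cam']);c=cloud(K,T,d)
h=cv2.cvtColor(im,cv2.COLOR_BGR2HSV)
for nm,m in [('red',((h[...,0]<8)|(h[...,0]>172))&(h[...,1]>120)&(h[...,2]>30)&(abs(c[...,1])<.03)&(abs(c[...,2])<.06)),
  ('near TCP z',(abs(c[...,0])<.014)&(abs(c[...,1])<.013)&(c[...,2]>-.012)&(c[...,2]<.05))]:
    v,u=np.nonzero(m);P=c[m];print(nm,len(u))
    if len(u):
        print((u.min(),u.max(),v.min(),v.max()))
        for z in np.arange(-.045,.05,.006):
            k=(P[:,2]>=z)&(P[:,2]<z+.006)
            if k.sum()>3: print(z.round(3),k.sum(),P[k].mean(0).round(4),P[k,1].min().round(4),P[k,1].max().round(4),P[k,0].min().round(4),P[k,0].max().round(4))
cv2.imwrite('pics/w10c.png',im[180:400,200:360])
E
```

```text
time: 11.9
eef_pos: [0.4303, -0.0205, 0.1557]
tcp_rot: [-0.031, 1.0, 0.001, -0.002]
contact_force: [-0.3, -0.1, -0.7]
opening: 0.151
finger_force: 39.5
[ 0.43031233 -0.02049302  0.15565548] [-3.110e-02  9.995e-01  5.000e-04 -1.700e-03] [-0.001  0.012  0.001 -0.001 -0.003  0.002]
red 2050
(np.int64(265), np.int64(297), np.int64(247), np.int64(321))
-0.039 852 [ 0.0019  0.0006 -0.0366] -0.0059 0.0072 -0.0055 0.0078
-0.033 259 [ 0.0058  0.0007 -0.0302] -0.006 0.007 -0.0092 0.0081
-0.027 214 [ 0.0058  0.0007 -0.0239] -0.006 0.007 0.0021 0.0076
-0.021 177 [ 0.006   0.0006 -0.0181] -0.0058 0.0068 0.0024 0.008
-0.015 173 [ 0.0059  0.0007 -0.0123] -0.006 0.007 0.0021 0.0093
-0.009 155 [ 0.006   0.0005 -0.0062] -0.0058 0.0068 0.0028 0.0077
-0.003 127 [ 0.0058  0.0004 -0.0002] -0.006 0.007 0.0024 0.0077
0.003 92 [0.0057 0.0009 0.0052] -0.0063 0.0073 0.0014 0.0074
near TCP z 1028
(np.int64(253), np.int64(306), np.int64(230), np.int64(272))
-0.015 155 [ 0.0085 -0.0002 -0.0106] -0.0125 0.0127 0.0031 0.0111
-0.009 278 [ 0.008   0.0006 -0.0064] -0.0123 0.013 0.0028 0.0113
-0.003 128 [ 0.0058  0.0004 -0.0002] -0.0078 0.007 0.0024 0.0097
0.003 225 [0.0064 0.0008 0.0071] -0.0079 0.0089 0.0014 0.0101
0.009 148 [ 0.0073 -0.      0.01  ] -0.0086 0.0095 0.0015 0.0103
0.021 9 [0.004  0.001  0.0262] -0.0016 0.0032 0.0037 0.0044
0.027 42 [0.0035 0.0004 0.0302] -0.0029 0.0039 0.0017 0.0047
0.033 42 [0.0035 0.0004 0.0359] -0.003 0.004 0.0016 0.0046
```

```bash
python3 -m inch '[{"slide":[-0.3,1,0],"turn":0,"grip":0.6},{"slide":[-1.2,3.5,0],"turn":0,"grip":0.6},{"slide":[-2.8,7,0],"turn":0,"grip":0.6},{"slide":[-4.5,11,0],"turn":0,"grip":0.6},{"slide":[-6,15,0],"turn":0,"grip":0.6},{"slide":[-7.3,18.5,0],"turn":0,"grip":0.6},{"slide":[-8.2,20.7,0],"turn":0,"grip":0.6},{"slide":[-8.4,21.4,0],"turn":0,"grip":0.6},{"slide":[-8.4,21.4,0],"turn":0,"grip":0.6},{"slide":[-8.4,21.4,0],"turn":0,"grip":0.6},{"slide":[-8.4,21.4,0],"turn":0,"grip":0.6},{"slide":[-8.4,21.4,0],"turn":0,"grip":0.6}]'
python3 - <<'E'
from h import *
for n in ('w11','w12'):
    s,p,d=shot(n);print(s['eef_pos'].round(4),s['tcp_rot'].round(4),s['dq'].round(3),s['contact_force'].round(2))
K,W,d,im=load('w12');c=cloud(K,W,d)
m=(c[...,2]>.02)&(c[...,2]<.04);
h=cv2.cvtColor(im,cv2.COLOR_BGR2HSV);b=(h[...,1]>100)&(h[...,0]>10)&(h[...,0]<32)&(c[...,2]<.05)&(c[...,2]>.0)&(abs(c[...,0]-.5)<.03)&(abs(c[...,1]-.2)<.03)
v,u=np.nonzero(b);print('brass',len(u)); 
if len(u):print(u.min(),u.max(),v.min(),v.max(),ray(K,W,(u.min()+u.max())/2,(v.min()+v.max())/2,.025))
V=np.linalg.inv(W);k=K@(V[:3,:3]@np.array([.5002,.1992,.025])+V[:3,3]);print('bore px',k[:2]/k[2])
s=c.reshape(-1,3);k=(s[:,2]>.072)&(s[:,2]<.086)&(abs(s[:,0]-.56)<.04)&(abs(s[:,1]-.17)<.07);print('leg top',rect(s[k]))
E
```

```text
time: 13.15
eef_pos: [0.5021, 0.197, 0.1573]
tcp_rot: [-0.03, 1.0, -0.0, -0.0]
contact_force: [0.7, 0.4, -0.3]
opening: 0.155
finger_force: 39.5
[0.5021 0.197  0.1573] [-3.030e-02  9.995e-01 -1.000e-04 -1.000e-04] [ 0.002 -0.001 -0.005  0.002  0.    -0.001] [ 0.72  0.36 -0.32]
[0.5022 0.1971 0.1574] [-3.030e-02  9.995e-01 -0.000e+00  1.000e-04] [ 0.003  0.001 -0.003  0.    -0.003  0.   ] [-0.56 -0.4  -0.5 ]
brass 59
277 287 186 201 [0.50015888 0.19877633 0.025     ]
bore px [282.45308856 193.56906122]
leg top (array([564.9, 143.5]), 11.3, 40.9, 3.94)
```

```bash
python3 -m inch '[{"slide":[0.12,0.14,1],"turn":0,"grip":0.6},{"slide":[0.12,0.14,3],"turn":0,"grip":0.6},{"slide":[0.12,0.14,5],"turn":0,"grip":0.6},{"slide":[0.12,0.14,6.5],"turn":0,"grip":0.6},{"slide":[0.12,0.14,7.3],"turn":0,"grip":0.6},{"slide":[0.12,0.14,7.5],"turn":0,"grip":0.6},{"slide":[0.12,0.14,7.5],"turn":0,"grip":0.6},{"slide":[0.12,0.14,7.5],"turn":0,"grip":0.6},{"slide":[0.12,0.14,7.5],"turn":0,"grip":0.6}]'
python3 - <<'E'
from h import *
s,p,d=shot('w13');print(s['eef_pos'].round(4),s['tcp_rot'].round(4))
K,W,d,im=load('w13');c=cloud(K,W,d)
h=cv2.cvtColor(im,cv2.COLOR_BGR2HSV);b=(h[...,1]>100)&(h[...,0]>10)&(h[...,0]<32)&(c[...,2]<.04)&(c[...,2]>.0)&(abs(c[...,0]-.5)<.02)&(abs(c[...,1]-.2)<.02)
v,u=np.nonzero(b);print('brass',len(u),u.min(),u.max(),v.min(),v.max(),ray(K,W,(u.min()+u.max())/2,(v.min()+v.max())/2,.025))
# slot edges at several rows: pixels whose cloud z < .030 near, between foot top
ys=[]
for vv in range(v.min()-12,v.max()+1,2):
    row=c[vv,:];k=np.nonzero((row[:,2]<.029)&(abs(row[:,1]-.199)<.009)&(abs(row[:,0]-.5)<.025))[0]
    if len(k): print(vv,k.min(),k.max(),ray(K,W,k.min()-.5,vv,.033)[:2].round(4),ray(K,W,k.max()+.5,vv,.033)[:2].round(4))
# shank
m=(c[...,2]>.039)&(c[...,2]<.062)&(abs(c[...,0]-.5)<.012)&(abs(c[...,1]-.199)<.012)
for z in np.arange(.037,.062,.005):
    k=m&(c[...,2]>=z)&(c[...,2]<z+.005)
    if k.sum(): print('shank',z.round(3),k.sum(),c[k].mean(0).round(4),c[k][:,1].min().round(4),c[k][:,1].max().round(4))
E
```

```text
time: 14.15
eef_pos: [0.5017, 0.1994, 0.0833]
tcp_rot: [-0.031, 1.0, 0.0, 0.001]
contact_force: [0.2, 0.3, -1.4]
opening: 0.151
finger_force: 39.5
[0.5017 0.1994 0.0833] [-3.110e-02  9.995e-01  1.000e-04  1.000e-03]
brass 74 272 286 213 232 [0.50024151 0.19875841 0.025     ]
209 272 285 [0.4879 0.1931] [0.4873 0.2023]
211 272 285 [0.4893 0.1932] [0.4887 0.2024]
213 272 285 [0.4907 0.1932] [0.4901 0.2025]
215 272 285 [0.4921 0.1933] [0.4916 0.2026]
217 272 285 [0.4935 0.1934] [0.493  0.2027]
219 272 285 [0.495  0.1935] [0.4944 0.2028]
221 272 285 [0.4964 0.1935] [0.4958 0.2029]
223 272 285 [0.4978 0.1936] [0.4972 0.203 ]
225 272 285 [0.4993 0.1937] [0.4987 0.2031]
227 272 285 [0.5007 0.1938] [0.5001 0.2032]
229 272 285 [0.5022 0.1938] [0.5016 0.2033]
231 272 285 [0.5036 0.1939] [0.503  0.2034]
shank 0.042 19 [0.4984 0.1997 0.0456] 0.1963 0.2033
shank 0.047 37 [0.4981 0.1998 0.0497] 0.1963 0.2032
shank 0.052 37 [0.4981 0.1997 0.0544] 0.1964 0.2031
shank 0.057 2 [0.4975 0.1994 0.0576] 0.1988 0.2
```

```bash
python3 -m inch '[{"slide":[0.12,-0.1,0.2],"turn":0,"grip":0.6},{"slide":[0.12,-0.1,0.6],"turn":0,"grip":0.6},{"slide":[0.12,-0.1,0.9],"turn":0,"grip":0.6},{"slide":[0.12,-0.1,1.2],"turn":0,"grip":0.6},{"slide":[0.12,-0.1,1.5],"turn":0,"grip":0.6},{"slide":[0.12,-0.1,1.8],"turn":0,"grip":0.6},{"slide":[0.12,-0.1,1.8],"turn":0,"grip":0.6},{"slide":[0.12,-0.1,1.8],"turn":0,"grip":0.6}]'
```

```text
time: 15.0
eef_pos: [0.4998, 0.1982, 0.0643]
tcp_rot: [-0.031, 1.0, -0.0, -0.0]
contact_force: [0.3, 0.1, -1.0]
opening: 0.147
finger_force: 39.5
```

```bash
python3 -m inch '[{"slide":[0,0,0.4],"turn":0,"grip":0.6},{"slide":[0,0,0.8],"turn":0,"grip":0.6},{"slide":[0,0,1.2],"turn":0,"grip":0.6},{"slide":[0,0,1.5],"turn":0,"grip":0.6},{"slide":[0,0,1.7],"turn":0,"grip":0.6},{"slide":[0,0,1.8],"turn":0,"grip":0.6},{"slide":[0,0,1.8],"turn":0,"grip":0.6}]'
```

```text
time: 15.7
eef_pos: [0.4999, 0.1982, 0.0462]
tcp_rot: [-0.031, 1.0, -0.0, 0.0]
contact_force: [1.9, -0.3, -2.3]
opening: 0.151
finger_force: 39.5
```

```bash
python3 -m inch '[{"slide":[0,0,0.1],"turn":0,"grip":0.6},{"slide":[0,0,0.2],"turn":0,"grip":0.6},{"slide":[0,0,0.2],"turn":0,"grip":0.6}]'; python3 -m inch '[{"slide":[0,0,0.1],"turn":0,"grip":0.6},{"slide":[0,0,0.1],"turn":0,"grip":0.6},{"slide":[0,0,0.1],"turn":0,"grip":0.6}]'
```

```text
time: 16.0
eef_pos: [0.5001, 0.1982, 0.046]
tcp_rot: [-0.031, 1.0, -0.0, -0.0]
contact_force: [-3.1, -1.4, 8.3]
opening: 0.15
finger_force: 40.6
time: 16.3
eef_pos: [0.5002, 0.1982, 0.0459]
tcp_rot: [-0.031, 1.0, -0.0, -0.0]
contact_force: [-5.3, -1.2, 13.5]
opening: 0.151
finger_force: 41.1
```

The collar is on the foot, with force building at the expected height. Release and withdraw.

```bash
python3 -m inch '[{"slide":[0,0,-0.2],"turn":0,"grip":1.6},{"slide":[0,0,-0.2],"turn":0,"grip":2.8},{"slide":[0,0,-0.2],"turn":0,"grip":3},{"slide":[0,0,-1],"turn":0,"grip":3},{"slide":[0,0,-3],"turn":0,"grip":3},{"slide":[0,0,-6],"turn":0,"grip":3},{"slide":[-1,-1,-9],"turn":0,"grip":3},{"slide":[-3,-2.5,-11],"turn":0,"grip":3},{"slide":[-4,-3,-12],"turn":0,"grip":3},{"slide":[-4,-3,-12],"turn":0,"grip":3},{"slide":[-4,-3,-12],"turn":0,"grip":3},{"slide":[-4,-3,-12],"turn":0,"grip":3}]'
python3 - <<'E'
from h import *
s,p,d=shot('w14');print(s['eef_pos'].round(4),s['tcp_rot'].round(4),s['dq'].round(3))
K,W,c,m=red('w14')
s=c.reshape(-1,3);k=(s[:,2]>.072)&(s[:,2]<.086)&(abs(s[:,0]-.56)<.04)&(abs(s[:,1]-.17)<.07)
cc,w,h_,a=rect(s[k]);print('leg top',cc,w,h_,a)
L=s[k];
# leg front-top edge & fence inner edge as function of y
def edge(lo,hi,x0,x1,fn):
    y=[];x=[]
    for yy in np.arange(.125,.215,.003):
        q=s[(abs(s[:,1]-yy)<.0015)&(s[:,2]>lo)&(s[:,2]<hi)&(s[:,0]>x0)&(s[:,0]<x1)]
        if len(q)>4:y.append(yy);x.append(fn(q[:,0]))
    q=np.polyfit(y,x,1);print(len(y),'yaw',-np.arctan(q[0]).round(4),'x@.17',np.polyval(q,.17).round(4))
edge(.072,.086,.50,.6,np.max);edge(.048,.062,.56,.62,np.min);edge(.048,.062,.56,.62,np.max)
edge(.03,.037,.44,.56,np.min);edge(.021,.029,.44,.56,np.min)
f=s[(s[:,2]>.03)&(s[:,2]<.037)&(abs(s[:,0]-.51)<.03)&(abs(s[:,1]-.165)<.03)];print('foot z',np.median(f[:,2]),np.linalg.lstsq(np.c_[f[:,:2],np.ones(len(f))],f[:,2],rcond=None)[0])
E
```

```text
time: 17.5
eef_pos: [0.5397, 0.1711, 0.1612]
tcp_rot: [-0.031, 1.0, -0.0, -0.002]
contact_force: [-0.2, 0.0, 0.2]
opening: 0.351
finger_force: 0.0
[0.5397 0.1711 0.1612] [-3.130e-02  9.995e-01 -1.000e-04 -2.100e-03] [ 0.003  0.     0.002 -0.    -0.001  0.001]
w14 red px 398 (np.int64(308), np.int64(330), np.int64(149), np.int64(173)) zmax 0.0845 top n 259 mean [0.4991 0.1984 0.0831]
  top px 321.1 164.9 ray@.086 [0.4986 0.198  0.086 ] (array([499.3, 198.4]), 13.3, 12.1, 86.86)
leg top [560.3 172.3] 15.5 99.5 4.21
30 yaw 0.0729 x@.17 0.5677
30 yaw -0.2526 x@.17 0.5719
30 yaw 0.0831 x@.17 0.591
30 yaw 0.0726 x@.17 0.4784
30 yaw 0.0638 x@.17 0.4648
foot z 0.0332690154195856 [-0.00041355  0.00301572  0.03301718]
```

The pin is home (top at z = 0.083–0.084, as expected) and the bracket is 6 mm short of the fence. I close the fingers, move above the rib, and check finger clearance to the pin.

```bash
python3 -m inch '[{"slide":[1,0,1],"turn":0,"grip":0},{"slide":[2,0,2.5],"turn":0,"grip":0},{"slide":[2,0,4.5],"turn":0,"grip":0},{"slide":[2,0,5.5],"turn":0,"grip":0},{"slide":[2,0,5.5],"turn":0,"grip":0},{"slide":[2,0,5.5],"turn":0,"grip":0},{"slide":[2,0,5.5],"turn":0,"grip":0}]' 30
python3 - <<'E'
from h import *
s,p,d=shot('w15');print(s['eef_pos'].round(4),s['tcp_rot'].round(4),s['opening'],s['contact_force'].round(1))
K,W,d,im=load('w15');T=np.array(ctrl.camera_info('wrist')['T_tool_cam']);c=cloud(K,T,d)
g=(im.max(-1)<75)&(d>0)
for z in np.arange(-.07,.004,.008):
    k=g&(c[...,2]>=z)&(c[...,2]<z+.008)&(abs(c[...,1])<.07)&(c[...,0]<.03)&(c[...,0]>-.03)
    P=c[k]
    if len(P): print(z.round(3),len(P),'y',P[:,1].min().round(3),P[:,1].max().round(3),'x',P[:,0].min().round(3),P[:,0].max().round(3))
red('w15')
E
```

```text
time: 18.25
eef_pos: [0.5224, 0.1697, 0.1093]
tcp_rot: [-0.031, 1.0, 0.0, 0.001]
contact_force: [0.4, -0.1, 0.3]
opening: -0.0
finger_force: 0.0
[0.5224 0.1697 0.1093] [-3.110e-02  9.995e-01  1.000e-04  9.000e-04] -0.0004532487846695982 [ 0.4 -0.1  0.3]
-0.07 4640 y -0.049 0.05 x -0.011 0.018
-0.062 5695 y -0.042 0.043 x -0.01 0.014
-0.054 3011 y -0.035 0.037 x -0.011 0.014
-0.046 894 y -0.029 0.03 x -0.01 0.014
-0.038 460 y -0.013 0.014 x -0.011 0.011
-0.03 381 y -0.013 0.014 x 0.006 0.011
-0.022 333 y -0.013 0.014 x 0.005 0.011
-0.014 247 y -0.013 0.014 x 0.006 0.011
-0.006 12 y -0.001 0.002 x 0.01 0.011
w15 red px 772 (np.int64(314), np.int64(343), np.int64(183), np.int64(220)) zmax 0.0842 top n 390 mean [0.499  0.1984 0.0831]
  top px 331.6 210.0 ray@.086 [0.4981 0.1978 0.086 ] (array([499.2, 198.5]), 13.0, 12.8, 43.77)
```

```bash
python3 -m inch '[{"slide":[0.4,0,1.5],"turn":0,"grip":0},{"slide":[0.45,0,3.5],"turn":0,"grip":0},{"slide":[0.45,0,4.6],"turn":0,"grip":0},{"slide":[0.45,0,4.9],"turn":0,"grip":0},{"slide":[0.45,0,4.9],"turn":0,"grip":0},{"slide":[0.45,0,4.9],"turn":0,"grip":0}]'
python3 -m inch '[{"slide":[-0.1,0,0.08],"turn":0,"grip":0},{"slide":[-0.2,0,0.16],"turn":0,"grip":0},{"slide":[-0.3,0,0.24],"turn":0,"grip":0},{"slide":[-0.4,0,0.32],"turn":0,"grip":0},{"slide":[-0.5,0,0.4],"turn":0,"grip":0},{"slide":[-0.5,0,0.4],"turn":0,"grip":0}]'
```

```text
time: 18.9
eef_pos: [0.518, 0.1693, 0.0603]
tcp_rot: [-0.031, 1.0, 0.0, 0.001]
contact_force: [-0.7, 0.1, 0.1]
opening: 0.002
finger_force: 0.0
time: 19.5
eef_pos: [0.5221, 0.1695, 0.0552]
tcp_rot: [-0.031, 1.0, -0.0, -0.0]
contact_force: [0.5, 0.1, 0.3]
opening: -0.001
finger_force: 0.0
```

```bash
python3 -m inch '[{"slide":[-0.1,0,0.08],"turn":0,"grip":0},{"slide":[-0.2,0,0.16],"turn":0,"grip":0},{"slide":[-0.3,0,0.24],"turn":0,"grip":0},{"slide":[-0.4,0,0.3],"turn":0,"grip":0},{"slide":[-0.4,0,0.3],"turn":0,"grip":0}]'
python3 -m inch '[{"slide":[-0.1,0,0.05],"turn":0,"grip":0},{"slide":[-0.2,0,0.1],"turn":0,"grip":0},{"slide":[-0.2,0,0.1],"turn":0,"grip":0}]'
```

```text
time: 20.0
eef_pos: [0.5262, 0.1698, 0.0522]
tcp_rot: [-0.031, 1.0, -0.0, -0.0]
contact_force: [0.4, -0.4, 0.2]
opening: 0.001
finger_force: 0.0
time: 20.3
eef_pos: [0.5282, 0.1699, 0.0513]
tcp_rot: [-0.031, 1.0, -0.0, 0.0]
contact_force: [0.3, -0.3, -0.2]
opening: -0.001
finger_force: 0.0
```

```bash
python3 -m inch '[{"slide":[-0.1,0,0.05],"turn":0,"grip":0},{"slide":[-0.2,0,0.1],"turn":0,"grip":0},{"slide":[-0.2,0,0.1],"turn":0,"grip":0}]'
python3 -m inch '[{"slide":[-0.1,0,0.05],"turn":0,"grip":0},{"slide":[-0.2,0,0.1],"turn":0,"grip":0},{"slide":[-0.2,0,0.1],"turn":0,"grip":0}]'
```

```text
time: 20.6
eef_pos: [0.5287, 0.17, 0.0509]
tcp_rot: [-0.031, 1.0, -0.0, -0.002]
contact_force: [-6.1, -1.6, 8.2]
opening: 0.001
finger_force: 4.9
time: 20.9
eef_pos: [0.5288, 0.17, 0.0508]
tcp_rot: [-0.031, 0.999, -0.001, -0.006]
contact_force: [-14.2, -2.0, 17.6]
opening: -0.003
finger_force: 10.9
```

In contact, but the force is too steep to slide the bracket. I shift the push to be more forward than down.

```bash
python3 -m inch '[{"slide":[-0.05,0,-0.1],"turn":0,"grip":0},{"slide":[-0.1,0,-0.15],"turn":0,"grip":0},{"slide":[-0.15,0,-0.15],"turn":0,"grip":0},{"slide":[-0.15,0,-0.15],"turn":0,"grip":0}]'
python3 -m inch '[{"slide":[-0.05,0,0],"turn":0,"grip":0},{"slide":[-0.1,0,0],"turn":0,"grip":0},{"slide":[-0.1,0,0],"turn":0,"grip":0}]'
```

```text
time: 21.3
eef_pos: [0.5315, 0.1703, 0.051]
tcp_rot: [-0.031, 1.0, -0.0, -0.003]
contact_force: [-6.5, -1.1, 6.6]
opening: 0.001
finger_force: 4.6
time: 21.6
eef_pos: [0.5322, 0.1703, 0.051]
tcp_rot: [-0.031, 1.0, -0.0, -0.003]
contact_force: [-8.4, -1.8, 7.3]
opening: -0.003
finger_force: 5.2
```

```bash
python3 -m inch '[{"slide":[-0.05,0,0],"turn":0,"grip":0},{"slide":[-0.1,0,0],"turn":0,"grip":0},{"slide":[-0.15,0,0],"turn":0,"grip":0},{"slide":[-0.15,0,0],"turn":0,"grip":0}]'
python3 -m inch '[{"slide":[-0.05,0,0],"turn":0,"grip":0},{"slide":[-0.1,0,0],"turn":0,"grip":0},{"slide":[-0.15,0,0],"turn":0,"grip":0},{"slide":[-0.15,0,0],"turn":0,"grip":0}]'
```

```text
time: 22.0
eef_pos: [0.5336, 0.1704, 0.0509]
tcp_rot: [-0.031, 1.0, -0.0, -0.004]
contact_force: [-7.6, -1.4, 7.5]
opening: -0.001
finger_force: 5.4
time: 22.4
eef_pos: [0.5347, 0.1705, 0.0509]
tcp_rot: [-0.031, 1.0, -0.0, -0.004]
contact_force: [-9.1, -1.1, 8.5]
opening: -0.001
finger_force: 6.2
```

```bash
python3 -m inch '[{"slide":[-0.05,0,0],"turn":0,"grip":0},{"slide":[-0.1,0,0],"turn":0,"grip":0},{"slide":[-0.1,0,0],"turn":0,"grip":0}]'
python3 -m inch '[{"slide":[-0.05,0,0],"turn":0,"grip":0},{"slide":[-0.1,0,0],"turn":0,"grip":0},{"slide":[-0.1,0,0],"turn":0,"grip":0}]'
```

```text
time: 22.7
eef_pos: [0.5348, 0.1705, 0.0509]
tcp_rot: [-0.031, 0.999, -0.0, -0.006]
contact_force: [-11.3, -0.4, 10.1]
opening: 0.002
finger_force: 7.9
time: 23.0
eef_pos: [0.535, 0.1707, 0.0509]
tcp_rot: [-0.031, 0.999, -0.0, -0.007]
contact_force: [-12.8, -0.6, 12.7]
opening: 0.002
finger_force: 9.2
```

```bash
python3 -m inch '[{"slide":[-0.1,0,0.03],"turn":0,"grip":0},{"slide":[-0.2,0,0.03],"turn":0,"grip":0},{"slide":[-0.2,0,0.03],"turn":0,"grip":0},{"slide":[-0.2,0,0.03],"turn":0,"grip":0}]'
python3 - <<'E'
from h import *
def ana(K,W,d):
    c=cloud(K,W,d);s=c.reshape(-1,3)
    def edge(lo,hi):
        y=[];x=[]
        for yy in np.arange(.128,.215,.003):
            q=s[(abs(s[:,1]-yy)<.0015)&(s[:,2]>lo)&(s[:,2]<hi)&(s[:,0]>.44)&(s[:,0]<.5)]
            if len(q)>4:y.append(yy);x.append(q[:,0].min())
        q=np.polyfit(y,x,1)
        for _ in range(2):
            r=abs(np.polyval(q,y)-x)<.001;q=np.polyfit(np.array(y)[r],np.array(x)[r],1)
        print(r.sum(),'yaw',-np.arctan(q[0]).round(4),'x@.17',np.polyval(q,.17).round(4))
    edge(.03,.037);edge(.021,.029)
    f=s[(s[:,2]>.03)&(s[:,2]<.037)&(abs(s[:,0]-.50)<.02)&(abs(s[:,1]-.155)<.03)];q=np.linalg.lstsq(np.c_[f[:,:2],np.ones(len(f))],f[:,2],rcond=None)[0];print('foot z',np.median(f[:,2]).round(4),'slopes',q[:2].round(4))
s,p,d=shot('w16');print(s['eef_pos'].round(4),s['contact_force'].round(1));K,W=cam('wrist',s);ana(K,W,d);red('w16')
K,W,d,_=load('w14');print('before');ana(K,W,d)
E
```

```text
time: 23.4
eef_pos: [0.5351, 0.1707, 0.0509]
tcp_rot: [-0.032, 0.999, -0.001, -0.01]
contact_force: [-19.1, -1.5, 18.7]
opening: -0.002
finger_force: 13.4
[0.5351 0.1707 0.0509] [-19.1  -1.5  18.7]
29 yaw 0.0698 x@.17 0.4842
29 yaw 0.0712 x@.17 0.4644
foot z 0.0332 slopes [0.0018 0.0004]
w16 red px 1744 (np.int64(326), np.int64(373), np.int64(188), np.int64(244)) zmax 0.0842 top n 876 mean [0.5004 0.1985 0.083 ]
  top px 356.1 228.6 ray@.086 [0.4993 0.1977 0.086 ] (array([500.6, 198.8]), 13.4, 12.9, 72.24)
before
29 yaw 0.0731 x@.17 0.4784
29 yaw 0.0638 x@.17 0.4648
foot z 0.0333 slopes [-0.0018  0.0004]
```

Gap: foot edge to base edge is 19.8 mm (20 mm when seated), and the bracket is square and flat. I make the push slightly more forward than down for margin on the fence force, then settle.

```bash
python3 -m inch '[{"slide":[-0.05,0,-0.03],"turn":0,"grip":0},{"slide":[-0.1,0,-0.06],"turn":0,"grip":0},{"slide":[-0.15,0,-0.08],"turn":0,"grip":0},{"slide":[-0.15,0,-0.08],"turn":0,"grip":0},{"slide":[-0.15,0,-0.08],"turn":0,"grip":0},{"slide":[-0.15,0,-0.08],"turn":0,"grip":0},{"slide":[-0.15,0,-0.08],"turn":0,"grip":0}]'
```

```text
time: 24.15
eef_pos: [0.5351, 0.1707, 0.0509]
tcp_rot: [-0.032, 0.999, -0.001, -0.011]
contact_force: [-22.5, -2.2, 18.7]
opening: -0.001
finger_force: 14.1
```

```bash
python3 -m inch '[{"slide":[0,0,0],"turn":0,"grip":0},{"slide":[0,0,0],"turn":0,"grip":0},{"slide":[0,0,0],"turn":0,"grip":0},{"slide":[0,0,0],"turn":0,"grip":0},{"slide":[0,0,0],"turn":0,"grip":0},{"slide":[0,0,0],"turn":0,"grip":0},{"slide":[0,0,0],"turn":0,"grip":0},{"slide":[0,0,0],"turn":0,"grip":0}]'
python3 - <<'E'
from h import *
s,p,d=shot('w17');f=s['contact_force'];print(f,s['dq'].round(4));red('w17')
if f[0]<-15 and f[2]>10 and abs(s['dq']).max()<.02: print(ctrl.sign_off())
E
```

```text
time: 24.95
eef_pos: [0.5352, 0.1707, 0.0509]
tcp_rot: [-0.032, 0.999, -0.001, -0.011]
contact_force: [-21.5, -2.0, 18.4]
opening: -0.001
finger_force: 14.1
[-21.47903991  -2.03009975  18.42779194] [ 0.      0.0002  0.0018  0.0011 -0.0015 -0.0014]
w17 red px 1738 (np.int64(325), np.int64(373), np.int64(188), np.int64(244)) zmax 0.0842 top n 874 mean [0.5005 0.1985 0.083 ]
  top px 356.0 228.2 ray@.086 [0.4994 0.1977 0.086 ] (array([500.6, 198.8]), 13.3, 13.0, 68.97)
the job is handed in; nothing more can be done
None
```

The job is handed in at about 25 s: the bracket sits flat and square against the fence, the red pin is home in the bore and released, and the arm is still pressing with about 21 N forward and 18 N down.

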